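# Seat a lug bracket in the drill jig and close the toggle clamp

## Task

Get the steel lug bracket ready for drilling: lay it flat on the rest plate of the drill jig with its lug away from the clamp, and slide it gently up until it is snug against the tip of the end stop's screw and both buttons of the side fence. Then push the toggle clamp's handle down over centre, fully home but without leaning hard on it, so that the rubber pad holds the bracket there, still snug against its stops. Leave the other things on the bench where they are.

Things in the scene. Friction and masses are not known exactly. Their poses are not given: they have to be found in the camera images.
- bracket: the dark steel lug bracket, 0.45 to 0.7 kg: a flat plate 104 (x) x 64 (y) x 10 mm with an upright eye lug, 12 thick (y), 38 long (x = +4 to +42), top 48 mm above the underside. Origin: centre of the plate's underside; the lug stands towards +x. Starts flat on the bench, its x within 50 degrees of the jig's x
- lug_top (a point): middle of the lug's rounded top edge: bracket frame (23, 0, 48) mm. The lug's flat sides face the bracket's +y and -y: a 12 mm wide grasp from above
- jig: drill jig, fixed: base plate 230 x 136 x 16 mm with toggle clamp, rest plate and stops. Origin: on the bench, below the clamp bar's pivot; x from the clamp to the rest plate, z up; the clamp works in the plane y = 0. Rest plate: x = 57 to 139, y = -30 to 30, flat top at z = 20 mm; the bracket lies on it, its x along the jig's x. The open clamp leaves the space over it free
- end_stop: end stop, fixed on the jig: steel block (top 30 mm over the bench) with a 9 mm stop screw pointing to +x. Axes as the jig's; origin on the base plate, 12 mm before the block's face. Its rubber tip (gives 2.6 mm at 8 N; kicks back if let go suddenly) is set by hand at x = -12 to +12 here, no reading tells where: seated, the bracket's origin has x = 38 to 64. Over 18 N is too much
- side_fence: steel fence on the jig, fixed, set anywhere in an 8 mm range of jig y. Origin on the base plate, midway between its two buttons (x = -30 and +30 mm), in the plane of their faces; axes as the jig's. The bracket's +y edge meets both (plane y = 0 here): seated, its origin has y = -32 mm here. Fence at y above 0, top 30 mm over the bench. Rigid: over 25 N is too much
- handle_end (a point): outer end of the clamp's black grip. It swings about a pivot at jig (x, z) = (-40, 31) mm. Its path in the jig's frame, (x, z) mm at y = 0 and the grip's angle above level, leaning to -x: open, at the start (-85, 149, 60 deg), (-99, 143, 53), (-117, 132, 43), (-133, 117, 33), (-145, 102, 25), (-154, 86, 16), (-158, 78, 12), dead centre (-163, 60, 3.7), home on its stop (-165, 52, 0)
- clamp_handle: the handle: lever with a round black grip 22 mm thick, 101 mm long. Origin: its pivot. Pushed from the rest plate's side towards -x and down, near its end, it needs 1 to 3 N until the pad meets the bracket (15 degrees above level), then up to 18 N, less again from 5 mm before dead centre, then it falls on to a hard stop and stays. Over 45 N on it is too much
- clamp_bar (a joint): swing of the clamp's bar (rad), driven by the handle: 0 = open, standing up (start); about 1.27 = pad meets the bracket; about 1.295 = clamped. Open, its top is 135 mm above the bench, at jig x = 0 to 30 mm
- clamp_pad: black rubber pad, 18 mm across, on the spindle 72 mm out along the bar; it comes down at jig x = 72 mm, y = 0, on the bracket's plate beside the lug. Origin: centre of its pressing face; it gives 1 to 2 mm when clamped
- bearing: loose ball bearing, 62 mm across, 18 high, lying flat; origin at the centre of its underside; to be left alone
- angle_iron: loose offcut of slotted steel angle, 100 long, legs 40 x 40, 4 thick, one leg flat on the bench; origin under the centre of the flat leg; to be left alone
- wrench: loose steel wrench, 190 mm long, lying along its x; origin under its middle; to be left alone
- hammer: loose hammer lying along its x; origin under its middle; to be left alone
- carton: loose small parts carton, 100 x 75 x 55 mm; origin under its centre; to be left alone
- spray_can: loose metal can, 60 across, 160 high, standing; origin under its centre; to be left alone
- hub: loose turned steel hub, flange 72 across and 10 thick, boss 36 across, 34 high; origin under its centre; to be left alone
There are look-alikes about, which are no part of the job. Leave any green or red look-alike of the bracket alone.

How it is judged (in metres and radians):
On the way, in this order (a step that is already met when the one before it is completed fails the run):
1. with the clamp open, the bracket lies flat on the rest plate, up at the stops, lug away from the clamp (x of bracket in the frame of end_stop between 0.037 and 0.0655 m and y of bracket in the frame of side_fence between -0.0335 and -0.0305 m and angle between the x axis of bracket and the x axis of jig, either way round below 0.035 rad and z of bracket in the frame of jig between 0.018 and 0.022 m and x of lug_top in the frame of jig above 0.095 m and value of joint clamp_bar below 1 rad), for 0.2 s.
2. the handle is over centre and home, the pad presses on the bracket, and the bracket bears on the end stop (contact force between bracket and end_stop above 0.1 N and z of handle_end in the frame of jig below 0.055 m and contact force between clamp_pad and bracket above 20 N), for 0.2 s.
At the end, for the whole second after the job is handed in: The bracket lies flat on the rest plate, lug away from the clamp, bearing on the end stop's tip (over 0.1 N), within 1.5 mm of the side fence and 2 degrees of square; the handle is over centre within 3 mm of its stop and the pad presses the bracket with more than 20 N; all is at rest (all of step 2 and x of bracket in the frame of end_stop between 0.037 and 0.0655 m and y of bracket in the frame of side_fence between -0.0335 and -0.0305 m and angle between the x axis of bracket and the x axis of jig, either way round below 0.035 rad and z of bracket in the frame of jig between 0.018 and 0.022 m and x of lug_top in the frame of jig above 0.095 m and linear speed of bracket below 0.01 m/s); the robot touches nothing.
It fails at once if one of the other loose things on the bench (bearing, angle iron, wrench, hammer, carton, can, hub) is shifted by more than 25 mm (distance of any of bearing, angle_iron, wrench, hammer, carton, spray_can, hub from where it was at the start of the episode above 0.025 m).
It fails at once if the bracket is pushed against the end stop with more than 18 N (contact force between bracket and end_stop above 18 N).
It fails at once if the bracket is pushed against the side fence with more than 25 N (contact force between bracket and side_fence above 25 N).
It fails at once if the robot leans on the clamp's handle with more than 45 N (contact force between the fingers and clamp_handle above 45 N).
It also fails if it takes over 72 s, if anything falls off the work surface, if the arm or the gripper's body presses on something with over 40 N, if the wrist force passes 120 N, or if a joint passes its speed limit or range.

## Robot

A 6-joint arm with a two-finger parallel gripper is mounted at the origin on the work surface. World frame = base frame: x ahead of the robot, y to its left, z up, the work surface at z = 0. Lengths are in mm, angles in degrees, forces in N, time in s.
With the tool pointing down it reaches from about 300 to 850 mm from the base axis. Payload 4.2 kg.
Tool frame: the origin (TCP) lies between the finger pads; the fingertips stand 22 mm ahead of it and the grasp point (between the pads) lies 3 mm ahead of it; z points along the fingers, y is the direction in which the jaws open and shut (so a half turn about z gives the same grasp; the last joint's range is limited). The gripper opens to 91 mm and grips with 3 to 60 N. Pads are 32 mm wide; open, the fingers measure 118 mm over their backs; the gripper's body (76 mm by 178 mm) begins 60 mm behind the grasp point.
Start: joints at [66.692, 18.312, 89.639, -0, 72.044, -1.146], TCP at [216.908, 532.533, 235.976] pointing down, gripper open.
Joint ranges: [-177.97, 177.97], [-48.28, 115.42], [12.27, 149.76], [-77.06, 257.06], [2.81, 150.46], [-146.56, 146.56]. Speed limits (degrees/s): [147.25, 147.25, 180, 180, 180, 180].

## Interface

Orientations are given as [roll, pitch, yaw] about the fixed x, y, z axes, in that order (R = Rz(yaw) Ry(pitch) Rx(roll)).
In Python, from workcell import * gives the robot as it stands.
- The arm moves only by the shell command python3 -m jog 'ROWS' [OPENING] [FORCE]. ROWS is text: rows parted by semicolons, each of 6 numbers parted by spaces: the shift along the tool's x, y, z in units of 0.5 m (1.0 is 0.5 m), then the turn, a rotation vector about the tool's x, y, z in units of pi/2 rad (1.0 is pi/2 rad). A call has 1 to 20 rows; each row is the pose to reach, as a shift and turn from the pose measured when the call began, along the tool's axes at that moment; what a row does not reach only later rows make up. A row lasts 1/12 s, in which the tool goes at most 41.7 mm and 7.16 degrees, less where a joint would pass 70% of its speed; a pose out of reach is approached as far as the arm can. A call with a number of a shift or a turn outside -1 to 1 is refused whole. A call with a gripper value outside its range is refused whole. OPENING is the opening, from -1 (shut) to 1 (fully open), set as the call begins (- or left out, the last holds). The fingers move at their own pace and stop on an object; FORCE is the grip in N (left out, the last holds). Time passes only in rows, so rows that repeat a pose let the fingers close. It gives the time, the measured TCP pose, the force and the opening at its end, in the units of the state.
- state(): the state, without advancing time (a new reading comes with each control period).
- grab_frame(name): name is "scene" or "top" or "wrist"; returns the picture (420x560x3 uint8, red, green, blue); there is no depth.
- calibration(name): a dict with "mtx" (3x3 intrinsics, pixels), "rvec" (rotation vector, rad) and "tvec" (3), from world to camera coordinates, as OpenCV has them. Camera axes: x right, y down, z forward; pixel columns grow to the right and rows downward; lengths in mm; the calibration is good to about 2 mm. A picture is of the moment at which its call begins: read the wrist's pose just before it. calibration takes no time and is no camera call; for the wrist camera it gives the pose at the moment of the call.
- job_done(): hands the job in, once; it reports no verdict.
Trained networks look in the newest picture that a camera, given by its name, has taken for a name from the list of things; names that differ only in an ending like _2 or _b are one class to them, and where a whole thing is asked for, a point or a joint stands for the part that bears it (a point fixed in the world has none). Each returns a list of dicts, best first, with "confidence" (0 to 1); they miss things now and then, are a little off and sometimes report something else, mostly with a low value. They report only what shows in the picture. A call takes as long as a camera call. They do not tell look-alikes from the thing itself.
- spot_in(query, camera): "rect" ([left, top, right, bottom] in pixels, round what is visible of it).
- tip_of(query, camera): "location" ([column, row] in pixels: a listed point, or the origin of a listed thing).
The state is a dict: "time_s": time; "qpos": joint angles; "qvel": joint speeds; "effort": joint torques, N m; "ee_pos": TCP position; "ee_rot": TCP orientation; "force": force on the tool from outside, world axes, zero at the start; "torque": the same for the moment, N m; "gripper_width": finger opening in mm.
Only numpy, scipy, OpenCV 4.12 (cv2) and the standard library are available. Lean on these libraries where they do the work, as an engineer would, in place of code of your own. Each camera call takes 0.05 s, during which the arm holds its last target. There are 200 camera calls.

## Working session

There is one attempt and no reset: what is moved stays moved. The work goes in short steps, Python scripts to look and compute and a shell command to move; the robot and the scene stay as the last step left them, time stands still between calls to the robot, and variables do not carry over. Pictures are saved under pics/ and viewed, about 8 in all and at most 12, crops included, and the job is handed in when it is done.

```bash
mkdir -p pics; ls; cat > h.py <<'E'
from workcell import *
import numpy as np, cv2
from scipy.spatial.transform import Rotation as R
def cal(c):
    k=calibration(c); return np.array(k["mtx"],float),np.array(k["rvec"],float).ravel(),np.array(k["tvec"],float).ravel()
def ray(px,c,z,k=None):
    K,r,t=k or cal(c); M=R.from_rotvec(r).as_matrix()
    d=M.T@np.linalg.inv(K)@np.array([px[0],px[1],1.]); o=-M.T@t
    return o+d*(z-o[2])/d[2]
def proj(p,c,k=None):
    K,r,t=k or cal(c); return cv2.projectPoints(np.array(p,float).reshape(-1,1,3),r,t,K,None)[0].reshape(-1,2)
def grab(c,name,crop=None,s=1):
    f=grab_frame(c); g=f[...,::-1]
    if crop: g=g[crop[1]:crop[3],crop[0]:crop[2]]
    cv2.imwrite("pics/"+name,cv2.resize(g,None,fx=s,fy=s,interpolation=cv2.INTER_CUBIC)); return f
def rows(target,Rt=None):
    "world target TCP -> row"
    s=state(); R0=R.from_euler('xyz',s["ee_rot"],degrees=True)
    d=R0.inv().apply(np.array(target)-s["ee_pos"])/500
    w=(R0.inv()*(Rt if Rt is not None else R0)).as_rotvec()/(np.pi/2)
    return np.round(np.r_[d,w],4)
E
python3 - <<'E'
from h import *
a=grab("scene","s0.png"); b=grab("top","t0.png")
cv2.imwrite("pics/both.png",cv2.resize(np.hstack([a,b])[...,::-1],(1120,420)))
s=state(); print(s)
for q in ["bracket","lug_top","jig","end_stop","side_fence","handle_end","clamp_pad"]:
  for c in ["top","scene"]:
    try: print(q,c,[(np.round(d["location"]),round(d["confidence"],2),np.round(ray(d["location"],c,{"lug_top":48,"jig":0,"end_stop":16,"side_fence":16,"handle_end":149}.get(q,0)))) for d in tip_of(q,c)[:4]])
    except Exception as e: print(q,c,e)
E
```

```text
pics
{'time_s': 0.1, 'qpos': array([ 6.66922378e+01,  1.83465580e+01,  8.97000989e+01, -1.30653630e-03,
        7.20444726e+01, -1.14789668e+00]), 'qvel': array([ 0.0958021 , -0.01429228, -0.09983655, -0.06248279, -0.0706823 ,
        0.02010514]), 'effort': array([ 1.28975127e-03, -4.13334131e+01, -2.32508862e+01,  7.29786186e-02,
        4.21351392e-02, -3.17863726e-05]), 'ee_pos': array([216.74013916, 532.1247901 , 235.21394381]), 'ee_rot': array([-1.79908864e+02, -5.83605475e-04,  1.57840538e+02]), 'force': array([-0.30841252, -0.38224521,  0.37028197]), 'torque': array([ 0.02282347, -0.01321455,  0.01407089]), 'gripper_width': 91.13961888157911}
bracket top [(array([423., 286.]), 0.85, array([ 232., -423.,    0.])), (array([384., 212.]), 0.8, array([ 468., -310.,    0.])), (array([430., 232.]), 0.78, array([ 402., -457.,    0.])), (array([332., 209.]), 0.72, array([ 483., -144.,    0.]))]
bracket scene [(array([239., 261.]), 0.97, array([ 482., -141.,    0.])), (array([178., 268.]), 0.83, array([ 461., -299.,    0.])), (array([130., 216.]), 0.77, array([ 230., -408.,    0.])), (
[... 677 characters left out ...]
.,   0.]))]
end_stop top [(array([252., 204.]), 0.45, array([502., 117.,  16.]))]
end_stop scene [(array([333., 237.]), 0.47, array([490., 119.,  16.]))]
side_fence top [(array([249., 203.]), 0.73, array([505., 125.,  16.])), (array([271., 202.]), 0.57, array([508.,  55.,  16.]))]
side_fence scene [(array([316., 247.]), 0.78, array([510.,  65.,  16.]))]
handle_end top [(array([205., 198.]), 0.52, array([503., 243., 149.]))]
handle_end scene [(array([386., 195.]), 0.8, array([502., 250., 149.])), (array([316., 248.]), 0.19, array([616.,  16., 149.]))]
clamp_pad top [(array([246., 201.]), 0.44, array([514., 135.,   0.]))]
clamp_pad scene [(array([338., 214.]), 0.52, array([397., 174.,   0.]))]
```

View pics/t0.png

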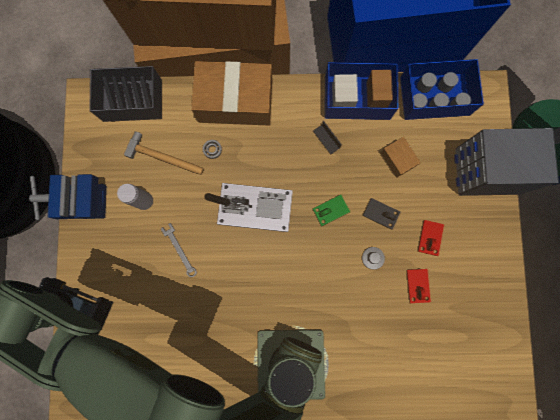

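View pics/s0.png

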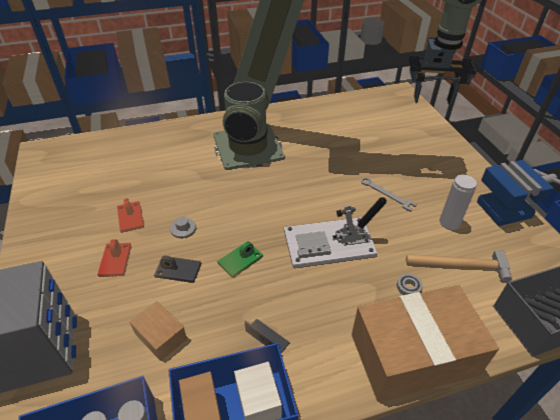

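The top view shows the jig at (255,207), with its rest plate to the right, i.e. towards world -y. Things that could be taken for the bracket, by top pixel:
- green at (331,210)
- dark grey at (381,213)
- red at (430,237)
- red at (419,286)

The description fits the dark one at (381,213). I'll check it in a close crop from the wrist camera.

```bash
python3 - <<'E'
from h import *
s=state(); K,r,t=cal("wrist"); M=R.from_rotvec(r).as_matrix(); o=-M.T@t
T=R.from_euler('xyz',s["ee_rot"],degrees=True)
print("cam in tool",T.inv().apply(o-s["ee_pos"]),"\n", (M@T.as_matrix()).round(2), K.round())
# jaws: plan yaw options; tool down facing
for yaw in (60,75,90,105,120): print(yaw, rows([465,-250,235],R.from_euler('xyz',[180,0,yaw],degrees=True)))
E
```

```text
cam in tool [  79.38859934    0.3396386  -149.26047984] 
 [[ 0.    1.   -0.  ]
 [-0.96  0.   -0.28]
 [-0.28  0.    0.96]] [[350.   0. 279.]
 [  0. 350. 205.]
 [  0.   0.   1.]]
60 [-1.0500e+00 -1.2622e+00  1.9000e-03  0.0000e+00 -1.0000e-04  1.0871e+00]
75 [-1.05   -1.2622  0.0019  0.     -0.      0.9204]
90 [-1.0500e+00 -1.2622e+00  1.9000e-03  1.0000e-04 -0.0000e+00  7.5370e-01]
105 [-1.0500e+00 -1.2622e+00  1.9000e-03  1.0000e-04 -0.0000e+00  5.8710e-01]
120 [-1.0500e+00 -1.2622e+00  1.9000e-03  1.0000e-04 -0.0000e+00  4.2040e-01]
```

```bash
python3 -m jog '-0.627 -0.569 0 0 0 0.42;-0.627 -0.569 0 0 0 0.42;-0.627 -0.569 0 0 0 0.42;-0.627 -0.569 0 0 0 0.42;-0.627 -0.569 0 0 0 0.42;-0.627 -0.569 0 0 0 0.42;-0.627 -0.569 0 0 0 0.42;-0.627 -0.569 0 0 0 0.42;-0.627 -0.569 0 0 0 0.42;-0.627 -0.569 0 0 0 0.42;-0.627 -0.569 0 0 0 0.42;-0.627 -0.569 0 0 0 0.42;-0.627 -0.569 0 0 0 0.42'
python3 - <<'E'
from h import *
print(rows([460,-290,220],R.from_euler('xyz',[180,0,90],degrees=True)))
grab("wrist","w0.png")
for q in ["jig","end_stop","side_fence","handle_end","clamp_handle","clamp_pad"]:
    print(q,[(np.round(d["location"]),round(d["confidence"],2),np.round(ray(d["location"],"wrist",{"end_stop":16,"side_fence":16,"handle_end":149,"clamp_handle":31}.get(q,0)))) for d in tip_of(q,"wrist")[:4]])
E
```

```text
time_s: 1.88
ee_pos: [399.8, 151.0, 236.0]
ee_rot: [180.0, -0.1, 120.0]
force: [0.3, 0.8, -0.2]
gripper_width: 91.1
[-8.244e-01 -3.360e-01  3.110e-02 -0.000e+00 -6.000e-04  3.328e-01]
jig [(array([354., 212.]), 0.98, array([495., 161.,   0.])), (array([356., 286.]), 0.59, array([550.,  82.,   0.]))]
end_stop [(array([336., 244.]), 0.84, array([493., 121.,  16.]))]
side_fence []
handle_end [(array([482., 186.]), 0.92, array([508., 244., 149.]))]
clamp_handle [(array([386., 194.]), 0.64, array([502., 198.,  31.]))]
clamp_pad [(array([357., 286.]), 0.51, array([551.,  83.,   0.]))]
```

View pics/w0.png

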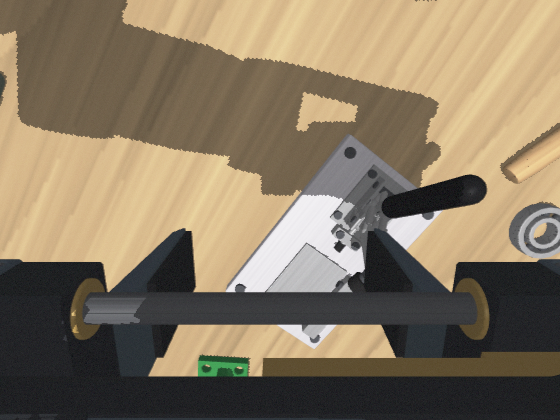

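Wrist view: jig rest plate at about (305,275), half hidden by the gripper, with the handle grip's end at (483,187). The camera sees the tool's +x side, so I'll look at the jig from further out towards -y.

```bash
python3 -m jog '-0.37 0 0 0 0 0.333;-0.37 0 0 0 0 0.333;-0.37 0 0 0 0 0.333;-0.37 0 0 0 0 0.333;-0.37 0 0 0 0 0.333;-0.37 0 0 0 0 0.333;-0.37 0 0 0 0 0.333'
python3 - <<'E'
from h import *
print(rows([460,-420,200],R.from_euler('xyz',[180,0,90],degrees=True)))
grab("wrist","w1.png")
for q in ["jig","end_stop","side_fence","handle_end","clamp_handle","clamp_pad"]:
    print(q,[(np.round(d["location"]),round(d["confidence"],2),np.round(ray(d["location"],"wrist",{"end_stop":16,"side_fence":16,"handle_end":149,"clamp_handle":31}.get(q,0)))) for d in tip_of(q,"wrist")[:4]])
K=cal("wrist"); np.savez("w1k.npz",*K)
E
```

```text
time_s: 2.82
ee_pos: [492.5, -8.3, 235.5]
ee_rot: [-179.9, -0.0, 90.1]
force: [0.5, 0.9, -0.8]
gripper_width: 91.3
[-8.234e-01 -6.700e-02  7.050e-02 -7.000e-04 -5.000e-04  1.600e-03]
jig [(array([286.,  11.]), 0.77, array([497., 160.,   0.]))]
end_stop [(array([282.,  53.]), 0.77, array([494., 120.,  16.]))]
side_fence [(array([296., 125.]), 0.6, array([509.,  52.,  16.])), (array([150., 372.]), 0.59, array([ 329., -258.,   16.]))]
handle_end []
clamp_handle []
clamp_pad [(array([285.,  32.]), 0.94, array([498., 141.,   0.]))]
```

View pics/w1.png

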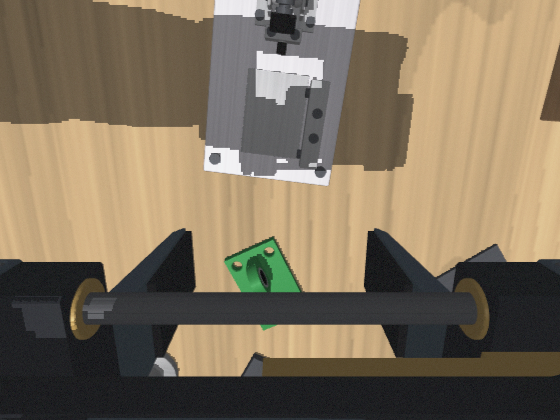

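Wrist view: jig base corners at about (204,170) and (328,185), rest plate left of the fence at (318,120), and two dark buttons at about (308,92) and (299,155). The green look-alike is at (265,280).

```bash
python3 - <<'E'
from h import *
f=cv2.imread("pics/w1.png"); g=f[0:192,190:380]; g=np.clip(g.astype(float)*1.6,0,255).astype(np.uint8)
cv2.imwrite("pics/w1c.png",cv2.resize(g,None,fx=3.1,fy=3.1,interpolation=cv2.INTER_CUBIC))
E
```

```text
(no output)
```

View pics/w1c.png

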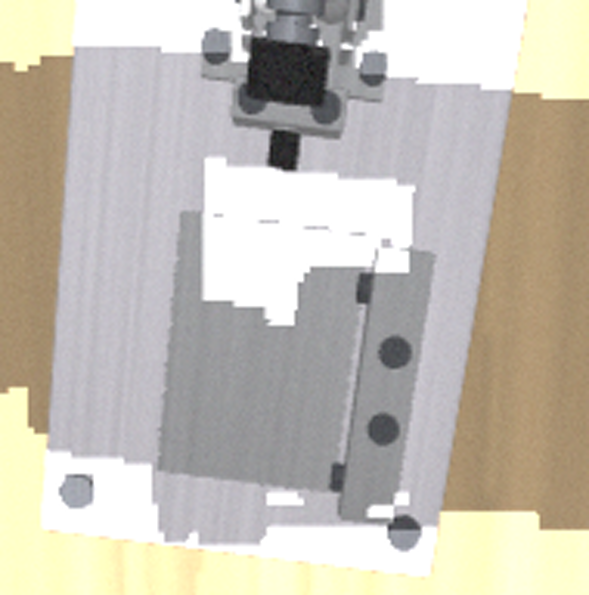

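```bash
python3 - <<'E'
from h import *
z=np.load("w1k.npz"); k=(z["arr_0"],z["arr_1"],z["arr_2"])
P={n:ray((190+c[0]/3.1,c[1]/3.1),"wrist",h,k) for n,c,h in [("rTL",(181,212),20),("rBL",(160,468),20),("rBR",(335,492),20),("bBL",(40,530),16),("bBR",(430,577),16),("bT",(75,45),16),("bRT",(524,10),16),("btn1",(357,289),26),("btn2",(332,478),26),("faceL",(235,124),30),("faceR",(342,137),30),("tip",(283,169),25)]}
for n in P: print(n,P[n].round(1))
def ang(a,b): d=P[b]-P[a]; return np.degrees(np.arctan2(d[1],d[0])).round(2),np.linalg.norm(d).round(1)
for a,b in [("rTL","rBL"),("bT","bBL"),("bRT","bBR"),("btn1","btn2")]: print(a,b,ang(a,b))
for a,b in [("bBL","bBR"),("faceL","faceR"),("rBL","rBR")]: print(a,b,ang(a,b)[0]-90,ang(a,b)[1])
def fr(th,o):
    u=np.array([np.cos(np.radians(th)),np.sin(np.radians(th))]); v=np.array([-u[1],u[0]]); 
    return lambda p:(float((p[:2]-o)@u),float((p[:2]-o)@v))
th=-97.
u=np.array([np.cos(np.radians(th)),np.sin(np.radians(th))]); v=np.array([-u[1],u[0]])
o=np.mean([P["rTL"][:2]-57*u+30*v,P["rBL"][:2]-139*u+30*v],axis=0); print("o",o)
F=fr(th,o)
for n in P: print(n,np.round(F(P[n]),1))
E
```

```text
rTL [461.8 104.9  20. ]
rBL [453.2  24.5  20. ]
rBR [512.1  16.8  20. ]
bBL [410.9   2.5  16. ]
bBR [546.1 -13.4  16. ]
bT [429.9 152.8  16. ]
bRT [566.6 163.2  16. ]
btn1 [517.4  82.   26. ]
btn2 [510.7  22.4  26. ]
faceL [479.2 128.8  30. ]
faceR [511.4 125.4  30. ]
tip [493.8 117.   25. ]
rTL rBL (np.float64(-96.09), np.float64(80.8))
bT bBL (np.float64(-97.22), np.float64(151.6))
bRT bBR (np.float64(-96.63), np.float64(177.7))
btn1 btn2 (np.float64(-96.4), np.float64(60.0))
bBL bBR -96.68 136.1
faceL faceR -96.02 32.3
rBL rBR -97.48 59.4
o [499.19150426 158.34210287]
rTL [ 57.6 -30.6]
rBL [138.4 -29.4]
rBR [138.9  30. ]
bBL [165.5 -68.7]
bBR [164.7  67.5]
bT [ 13.9 -68.1]
bRT [-13.   66.3]
btn1 [73.6 27.3]
btn2 [133.6  28. ]
faceL [ 31.8 -16.2]
faceR [31.2 16.1]
tip [41.7 -0.4]
```

Jig pose: yaw about -96.7°, origin (499,158), fence plane at jig y≈27.6, tip at jig x≈41.7. The dimensions agree (base 136 wide, buttons 60 apart). Now to the bracket.

```bash
python3 -m jog '-0.714 -0.067 0.07 0 0 0;-0.714 -0.067 0.07 0 0 0;-0.714 -0.067 0.07 0 0 0;-0.714 -0.067 0.07 0 0 0;-0.714 -0.067 0.07 0 0 0;-0.714 -0.067 0.07 0 0 0;-0.714 -0.067 0.07 0 0 0;-0.714 -0.067 0.07 0 0 0;-0.714 -0.067 0.07 0 0 0;-0.714 -0.067 0.07 0 0 0;-0.714 -0.067 0.07 0 0 0'
python3 - <<'E'
from h import *
f=grab("wrist","w2.png")
np.savez("w2k.npz",*cal("wrist"))
for q in ["bracket","lug_top"]:
    print(q,[(np.round(d["location"]),round(d["confidence"],2),np.round(ray(d["location"],"wrist",{"lug_top":48}.get(q,0)),1)) for d in tip_of(q,"wrist")[:4]])
print(spot_in("bracket","wrist"))
g=np.clip(f[0:260,150:480,::-1].astype(float)*1.5,0,255)
cv2.imwrite("pics/w2c.png",cv2.resize(g,None,fx=2.3,fy=2.3,interpolation=cv2.INTER_CUBIC))
E
```

```text
time_s: 4.08
ee_pos: [460.1, -365.0, 200.5]
ee_rot: [-180.0, -0.1, 90.2]
force: [0.7, -0.3, 0.3]
gripper_width: 91.1
bracket [(array([278., 124.]), 0.82, array([ 459.6, -302.7,    0. ])), (array([ 64., 224.]), 0.77, array([ 233.3, -407.1,    0. ])), (array([210., 268.]), 0.7, array([ 385.8, -458.3,   -0. ])), (array([271., 150.]), 0.57, array([ 452.5, -327.7,    0. ]))]
lug_top [(array([272., 150.]), 0.85, array([ 454.5, -321.4,   48. ])), (array([  4., 240.]), 0.78, array([ 206.5, -406.7,   48. ]))]
[{'rect': [226.3, 52.2, 339.6, 180.5], 'confidence': 0.92}, {'rect': [162.1, 231.9, 261.5, 293.4], 'confidence': 0.86}, {'rect': [0.0, 190.2, 119.6, 256.2], 'confidence': 0.67}][ WARN:0@2.136] global loadsave.cpp:1063 imwrite_ Unsupported depth image for selected encoder is fallbacked to CV_8U.
```

View pics/w2c.png

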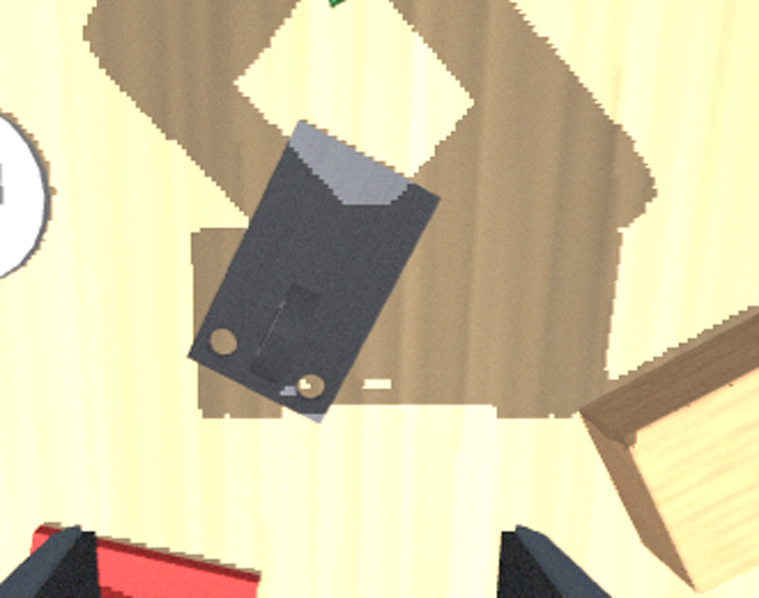

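The crop confirms a dark steel bracket with the lug towards (285,335), plate corners at (300,121), (440,198), (320,422) and (189,355). The carton's corner is at (582,412) and the red look-alike at (150,550).

```bash
python3 - <<'E'
from h import *
z=np.load("w2k.npz"); k=(z["arr_0"],z["arr_1"],z["arr_2"])
C=[ray((150+x/2.3,y/2.3),"wrist",10,k)[:2] for x,y in [(300,121),(440,198),(320,422),(189,355)]]
print(np.round(C,1),[np.linalg.norm(C[i]-C[i-1]).round(1) for i in range(4)])
c=np.mean(C,axis=0); d=(C[2]+C[3]-C[0]-C[1]); e=C[1]-C[0]; th=np.degrees(np.arctan2(d[1],d[0])); print(c,th,np.degrees(np.arctan2(e[1],e[0]))-90)
u=d/np.linalg.norm(d); L=c+23*u; print("lug",L, "carton",ray((150+582/2.3,412/2.3),"wrist",55,k))
lt=ray((150+285/2.3,335/2.3),"wrist",48,k); print("lugtop px",lt)
yaw=th+180; print(yaw); Rt=R.from_euler('xyz',[180,0,yaw],degrees=True)
print(rows([*L,80],Rt),rows([*L,38],Rt))
# place
t=-96.7;uj=np.array([np.cos(np.radians(t)),np.sin(np.radians(t))]);vj=np.array([-uj[1],uj[0]]);o=np.array([499.,158.5])
for X,Y in [(108,-12),(93.7,-4.4)]: print("bracket",o+X*uj+Y*vj,"tcp",o+(X+23)*uj+Y*vj)
E
```

```text
[[ 461.  -240.2]
 [ 517.3 -268.4]
 [ 470.4 -360.4]
 [ 414.8 -331.7]] [np.float64(102.6), np.float64(62.9), np.float64(103.2), np.float64(62.6)]
[ 465.8784608  -300.17920375] -116.89790294707667 -116.62044829974595
lug [ 455.47321322 -320.69092778] carton [ 566.96502534 -345.92108403   55.        ]
lugtop px [ 455.85392396 -318.79003983   48.        ]
63.10209705292333
[ 8.440e-02 -1.010e-02  2.428e-01  2.000e-04 -4.000e-04  3.032e-01] [ 8.440e-02 -1.010e-02  3.268e-01  2.000e-04 -4.000e-04  3.032e-01]
bracket [474.4815126  52.6376187] tcp [471.79808565  29.79469376]
bracket [483.69800108  65.95326138] tcp [481.01457412  43.11033644]
```

```bash
python3 -m jog '0.084 -0.01 0.05 0 0 0.303;0.084 -0.01 0.1 0 0 0.303;0.084 -0.01 0.15 0 0 0.303;0.084 -0.01 0.2 0 0 0.303;0.084 -0.01 0.24 0 0 0.303;0.084 -0.01 0.24 0 0 0.303;0.084 -0.01 0.28 0 0 0.303;0.084 -0.01 0.31 0 0 0.303;0.084 -0.01 0.325 0 0 0.303;0.084 -0.01 0.325 0 0 0.303;0.084 -0.01 0.325 0 0 0.303' 0.1
python3 -m jog '0 0 0 0 0 0;0 0 0 0 0 0;0 0 0 0 0 0;0 0 0 0 0 0;0 0 0 0 0 0;0 0 0 0 0 0' -1 40
```

```text
time_s: 5.2
ee_pos: [456.1, -320.8, 39.8]
ee_rot: [179.9, -0.0, 63.2]
force: [0.3, 0.6, -0.7]
gripper_width: 50.1
time_s: 5.7
ee_pos: [455.8, -320.7, 40.0]
ee_rot: [180.0, -0.0, 63.2]
force: [-4.3, 0.8, 1.8]
gripper_width: 12.9
```

Gripped at 12.9 mm. Lift, then carry to a hover just outside the seat.

```bash
python3 -m jog '0 0 -0.06 0 0 0;0 0 -0.12 0 0 0;0 0 -0.18 0 0 0;0.07 -0.03 -0.2 0 0 -0.03;0.14 -0.06 -0.2 0 0 -0.05;0.21 -0.09 -0.2 0 0 -0.08;0.28 -0.12 -0.2 0 0 -0.1;0.35 -0.16 -0.2 0 0 -0.13;0.42 -0.19 -0.2 0 0 -0.15;0.49 -0.22 -0.2 0 0 -0.18;0.56 -0.25 -0.2 0 0 -0.2;0.61 -0.275 -0.2 0 0 -0.223;0.64 -0.288 -0.2 0 0 -0.223;0.64 -0.288 -0.2 0 0 -0.223;0.64 -0.288 -0.2 0 0 -0.223'
python3 - <<'E'
from h import *
s=state(); print(s["force"],s["torque"],s["gripper_width"])
f=grab("wrist","w3.png"); np.savez("w3k.npz",*cal("wrist"))
Rt=R.from_euler('xyz',[180,0,83.3],degrees=True)
print(rows([471.8,29.8,s["ee_pos"][2]],Rt))
E
```

```text
time_s: 6.95
ee_pos: [470.6, 30.4, 139.0]
ee_rot: [-179.9, 0.0, 83.4]
force: [-1.2, -0.8, -7.2]
gripper_width: 11.8
[-1.16486389 -0.76135645 -7.16952637] [-0.20863763  0.1326056  -0.00249745] 11.796693344682645
[ 0.0005  0.0021  0.0003 -0.0011  0.0005 -0.    ]
```

View pics/w3.png

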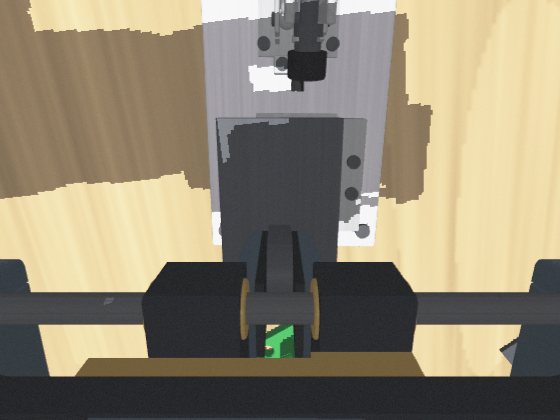

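```bash
python3 - <<'E'
from h import *
z=np.load("w3k.npz"); k=(z["arr_0"],z["arr_1"],z["arr_2"])
t=-96.7;uj=np.array([np.cos(np.radians(t)),np.sin(np.radians(t))]);vj=np.array([-uj[1],uj[0]]);o=np.array([499.,158.5])
for p in [(217,119),(345,119),(222,215),(339,215)]:
    q=ray(p,"wrist",109,k)[:2]-o; print(p,(q@uj).round(1),(q@vj).round(1))
for n,p,h in [("tip",(298,91),25),("fenceTR",(366,119),30),("base",(213,246),16),("baseR",(373,246),16)]:
    q=ray(p,"wrist",h,k)[:2]-o; print(n,(q@uj).round(1),(q@vj).round(1))
E
```

```text
(217, 119) 59.0 -43.7
(345, 119) 58.9 20.0
(222, 215) 109.2 -43.5
(339, 215) 109.1 19.4
tip 43.1 0.5
fenceTR 62.3 49.3
base 166.7 -68.5
baseR 166.5 65.8
```

Bracket in hand: -x edge at jig x=59, y=-12, square to the jig, 7 mm short of the fence. Lower it.

```bash
python3 -m jog '0 0 0.05 0 0 0;0 0 0.1 0 0 0;0 0 0.138 0 0 0;0 0 0.138 0 0 0;0 0 0.138 0 0 0'; python3 -m jog '0 0 0.004 0 0 0;0 0 0.008 0 0 0;0 0 0.012 0 0 0;0 0 0.014 0 0 0;0 0 0.014 0 0 0;0 0 0.014 0 0 0'; python3 -c "
from h import *
s=state();print(s['force'],s['torque'],s['ee_pos'])"
```

```text
time_s: 7.42
ee_pos: [469.7, 28.6, 69.3]
ee_rot: [-179.7, 0.1, 83.2]
force: [0.5, 0.1, -6.6]
gripper_width: 11.6
time_s: 7.92
ee_pos: [469.8, 28.7, 62.6]
ee_rot: [-179.7, 0.1, 83.2]
force: [0.0, 0.2, -6.4]
gripper_width: 11.4
[ 0.02960357  0.20909696 -6.36923576] [-0.20869203  0.07964843  0.03376677] [469.79542942  28.66785201  62.5865908 ]
```

```bash
python3 -m jog '0 0 0.001 0 0 0;0 0 0.002 0 0 0;0 0 0.003 0 0 0;0 0 0.003 0 0 0';  python3 -m jog '0 0 0.001 0 0 0;0 0 0.002 0 0 0;0 0 0.002 0 0 0;0 0 0.002 0 0 0'
```

```text
time_s: 8.25
ee_pos: [469.9, 28.7, 61.1]
ee_rot: [-179.8, 0.1, 83.2]
force: [-0.2, 0.6, -6.2]
gripper_width: 11.8
time_s: 8.58
ee_pos: [469.9, 28.6, 60.7]
ee_rot: [-179.8, 0.1, 83.2]
force: [-2.6, -2.0, 5.8]
gripper_width: 11.8
```

```bash
python3 -m jog '0 0.003 -0.0005 0 0 0;0 0.006 -0.0005 0 0 0;0 0.009 -0.0005 0 0 0;0 0.011 -0.0005 0 0 0;0 0.011 -0.0005 0 0 0';  python3 -m jog '0 0.001 0 0 0 0;0 0.002 0 0 0 0;0 0.003 0 0 0 0;0 0.003 0 0 0 0'
```

```text
time_s: 9.0
ee_pos: [475.4, 28.1, 60.9]
ee_rot: [-179.8, 0.1, 83.2]
force: [-2.7, 0.5, -0.3]
gripper_width: 12.0
time_s: 9.33
ee_pos: [477.0, 27.9, 60.8]
ee_rot: [-179.8, 0.1, 83.2]
force: [-4.1, -0.7, 0.3]
gripper_width: 12.0
```

```bash
python3 -m jog '0 0.001 0 0 0 0;0 0.002 0 0 0 0;0 0.002 0 0 0 0';  python3 -m jog '0 0.001 0 0 0 0;0 0.002 0 0 0 0;0 0.002 0 0 0 0'; python3 -c "
from h import *
s=state();print(s['torque'])"
```

```text
time_s: 9.58
ee_pos: [478.2, 27.8, 60.8]
ee_rot: [-179.8, 0.1, 83.2]
force: [-3.0, -0.5, 1.1]
gripper_width: 11.9
time_s: 9.83
ee_pos: [478.4, 27.7, 60.8]
ee_rot: [-179.7, 0.1, 83.2]
force: [-6.8, -0.0, 4.0]
gripper_width: 11.8
[0.49658908 1.01409651 0.26714969]
```

```bash
python3 -m jog '0.005 0 -0.0005 0 0 -0.002;0.01 0 -0.0005 0 0 -0.004;0.015 0 -0.0005 0 0 -0.004;0.02 0 -0.0005 0 0 -0.004;0.025 0 -0.0005 0 0 -0.004;0.028 0 -0.0005 0 0 -0.004;0.028 0 -0.0005 0 0 -0.004';  python3 -c "
from h import *
s=state();print(s['torque'],s['ee_rot'])"
```

```text
time_s: 10.42
ee_pos: [479.9, 40.9, 60.9]
ee_rot: [-179.7, 0.2, 83.5]
force: [-4.4, -3.4, 1.3]
gripper_width: 11.9
[-0.58737727  0.68484015 -0.17440531] [-1.79654253e+02  1.50869787e-01  8.35465242e+01]
```

```bash
python3 -m jog '0.002 0.0005 0 0 0 0;0.004 0.001 0 0 0 0;0.006 0.001 0 0 0 0;0.006 0.001 0 0 0 0';  python3 -m jog '0.001 0 0 0 0 0;0.002 0 0 0 0 0;0.003 0 0 0 0 0;0.003 0 0 0 0 0';python3 -c "
from h import *
s=state();print(s['torque'],s['ee_rot'])"
```

```text
time_s: 10.75
ee_pos: [480.1, 42.6, 61.0]
ee_rot: [-179.6, 0.3, 83.5]
force: [-5.3, -6.1, 4.7]
gripper_width: 11.8
time_s: 11.08
ee_pos: [480.2, 43.0, 61.1]
ee_rot: [-179.6, 0.4, 83.5]
force: [-4.3, -6.0, 2.6]
gripper_width: 11.6
[-0.87915822  0.68215505 -0.21430943] [-179.58376487    0.3891774    83.50421705]
```

```bash
python3 - <<'E'
from h import *
f=grab("wrist","w4.png"); np.savez("w4k.npz",*cal("wrist"))
g=np.clip(f[60:260,190:390,::-1].astype(float)*1.6,0,255).astype(np.uint8)
cv2.imwrite("pics/w4c.png",cv2.resize(g,None,fx=3,fy=3,interpolation=cv2.INTER_CUBIC))
E
```

```text
(no output)
```

View pics/w4c.png

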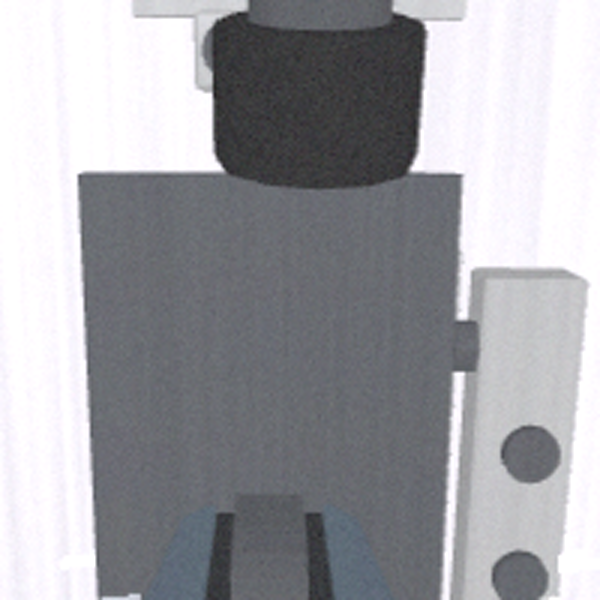

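The crop shows the bracket's +y edge at the near fence button (455,345). Its -x edge is at row 173, with the tip hidden under the raised pad. I'll compute the edge position.

```bash
python3 - <<'E'
from h import *
z=np.load("w4k.npz"); k=(z["arr_0"],z["arr_1"],z["arr_2"])
t=-96.6;uj=np.array([np.cos(np.radians(t)),np.sin(np.radians(t))]);vj=np.array([-uj[1],uj[0]]);o=np.array([499.,158.5])
for p in [(80,173),(461,173),(98,590),(446,590)]:
    q=ray((190+p[0]/3,60+p[1]/3),"wrist",30,k)[:2]-o; print(p,(q@uj).round(2),(q@vj).round(2))
E
```

```text
(80, 173) 44.23 -36.68
(461, 173) 44.05 26.69
(98, 590) 120.08 -37.02
(446, 590) 119.68 28.08
```

```bash
python3 -m jog '0.002 0 0 0 0 0;0.004 0 0 0 0 0;0.004 0 0 0 0 0;0.004 0 0 0 0 0';python3 -m jog '0.002 0 0 0 0 0;0.004 0 0 0 0 0;0.004 0 0 0 0 0;0.004 0 0 0 0 0'; python3 -c "
from h import *
s=state();print(s['torque'],s['ee_rot'])"
```

```text
time_s: 11.47
ee_pos: [480.3, 44.0, 61.2]
ee_rot: [-179.6, 0.5, 83.5]
force: [-3.7, -4.7, 2.9]
gripper_width: 11.7
time_s: 11.8
ee_pos: [480.4, 45.0, 61.3]
ee_rot: [-179.6, 0.6, 83.5]
force: [-3.6, -4.9, 2.6]
gripper_width: 12.1
[-0.80086603  0.76991319 -0.20555276] [-179.56868613    0.57845997   83.45651928]
```

```bash
python3 - <<'E'
from h import *
s=state(); print(rows(s["ee_pos"],R.from_euler('xyz',[180,0,83.4],degrees=True)))
E
python3 -m jog '0.001 0 0 0.0 -0.003 0;0.002 0 0 0 -0.006 0;0.003 0 0 0 -0.006 0;0.003 0 0 0 -0.006 0'
python3 - <<'E'
from h import *
s=state(); print(s["torque"],rows(s["ee_pos"],R.from_euler('xyz',[180,0,83.4],degrees=True)))
E
```

```text
[ 0.      0.      0.     -0.0048  0.0064  0.0006]
time_s: 12.13
ee_pos: [480.5, 45.5, 61.8]
ee_rot: [-179.6, 1.2, 83.5]
force: [-5.3, -6.4, 7.2]
gripper_width: 12.1
[-0.7477539   0.89978447 -0.17082242] [ 0.      0.      0.     -0.0048  0.0137  0.0006]
```

```bash
python3 -m jog '0 0 0 -0.002 0.006 0;0 0 0 -0.005 0.014 0;0 0 0.001 -0.005 0.018 0;0 0 0.001 -0.005 0.018 0;0 0 0.001 -0.005 0.018 0'
python3 - <<'E'
from h import *
s=state(); print(s["torque"],s["force"],rows(s["ee_pos"],R.from_euler('xyz',[180,0,83.4],degrees=True)))
E
```

```text
time_s: 12.55
ee_pos: [480.2, 45.2, 60.7]
ee_rot: [-180.0, -0.4, 83.4]
force: [-2.6, -2.2, -6.9]
gripper_width: 11.8
[-0.5815456   0.59462443 -0.00808013] [-2.58745227 -2.24498564 -6.94695235] [ 0.      0.      0.     -0.0005 -0.004   0.0005]
```

```bash
python3 -m jog '0 0 0.001 0 -0.002 0;0 0 0.001 0 -0.004 0;0 0 0.001 0 -0.004 0'
python3 -m jog '0.001 0.001 0 0 0 0;0.003 0.001 0 0 0 0;0.004 0.001 0 0 0 0;0.004 0.001 0 0 0 0'
python3 - <<'E'
from h import *
s=state(); print(s["torque"],s["force"],rows(s["ee_pos"],R.from_euler('xyz',[180,0,83.4],degrees=True)))
E
```

```text
time_s: 12.8
ee_pos: [480.2, 45.3, 60.6]
ee_rot: [-180.0, 0.0, 83.4]
force: [-4.7, -3.6, 0.7]
gripper_width: 11.7
time_s: 13.13
ee_pos: [480.4, 46.2, 60.8]
ee_rot: [-179.9, 0.1, 83.5]
force: [-4.6, -7.5, 0.9]
gripper_width: 12.0
[-1.30654819  0.92091105 -0.18199117] [-4.59060921 -7.5083868   0.94698186] [ 0.      0.      0.     -0.0011  0.0016  0.0011]
```

```bash
python3 -m jog '0.001 0 0 0 0.0016 0;0.003 0 0 0 0.0016 0;0.003 0 0 0 0.0016 0;0.003 0 0 0 0.0016 0'
python3 - <<'E'
from h import *
s=state(); print(s["torque"],s["force"],rows(s["ee_pos"],R.from_euler('xyz',[180,0,83.4],degrees=True)))
E
```

```text
time_s: 13.47
ee_pos: [480.4, 46.7, 60.8]
ee_rot: [-179.9, 0.1, 83.5]
force: [-3.5, -6.7, -2.3]
gripper_width: 11.7
[-1.34780095  0.66880167 -0.26636506] [-3.54449338 -6.73507231 -2.25295604] [ 0.      0.      0.     -0.0011  0.0013  0.0014]
```

```bash
python3 -m jog '0.001 0.001 0.0005 0 0.0015 0;0.003 0.001 0.0005 0 0.0015 0;0.003 0.001 0.0005 0 0.0015 0;0.003 0.001 0.0005 0 0.0015 0'
python3 -c "
from h import *
s=state();print(s['torque'])"
python3 -m jog '0 0 0 0 0 0;0 0 0 0 0 0'
python3 -m jog '-0.001 0 0 0 0 0;-0.001 0 0 0 0 0;-0.001 0 0 0 0 0'
python3 -c "
from h import *
s=state();print(s['torque'])"
```

```text
time_s: 13.8
ee_pos: [480.5, 46.8, 60.8]
ee_rot: [-179.8, 0.1, 83.6]
force: [-4.5, -9.9, 1.6]
gripper_width: 11.3
[-1.52868665  0.88694362 -0.31270349]
time_s: 13.97
ee_pos: [480.4, 46.5, 60.9]
ee_rot: [-179.8, 0.2, 83.5]
force: [-3.2, -4.5, -1.7]
gripper_width: 11.8
time_s: 14.22
ee_pos: [480.4, 46.1, 60.9]
ee_rot: [-179.8, 0.2, 83.5]
force: [-3.7, -1.7, -2.2]
gripper_width: 11.7
[-0.34969052  0.65912135 -0.2441952 ]
```

```bash
python3 -m jog '-0.0006 0 0 0 0 0;-0.0006 0 0 0 0 0;-0.0006 0 0 0 0 0'
python3 -m jog '0 0 0 0 0 0;0 0 0 0 0 0'
```

```text
time_s: 14.47
ee_pos: [480.4, 46.1, 60.9]
ee_rot: [-179.8, 0.1, 83.5]
force: [-3.7, -0.2, -3.5]
gripper_width: 11.5
time_s: 14.63
ee_pos: [480.4, 46.1, 60.9]
ee_rot: [-179.9, 0.2, 83.5]
force: [-3.8, -0.8, -2.3]
gripper_width: 12.0
```

```bash
python3 -m jog '0 0 0.0005 0 0 0;0 0 0.0005 0 0 0;0 0 0.0005 0 0 0'
python3 -m jog '0 0 0 0 0 0;0 0 0 0 0 0;0 0 0 0 0 0;0 0 0 0 0 0' -0.3
python3 - <<'E'
from h import *
s=state();print(s['force'])
f=grab("wrist","w5.png"); np.savez("w5k.npz",*cal("wrist"))
a=cv2.imread("pics/w4.png"); 
g=np.clip(f[60:260,190:390,::-1].astype(float)*1.6,0,255).astype(np.uint8)
cv2.imwrite("pics/w5c.png",cv2.resize(g,None,fx=3,fy=3,interpolation=cv2.INTER_CUBIC))
E
```

```text
time_s: 14.88
ee_pos: [480.4, 46.1, 60.8]
ee_rot: [-179.8, 0.2, 83.5]
force: [-3.6, -2.1, -0.3]
gripper_width: 11.4
time_s: 15.22
ee_pos: [481.7, 46.3, 61.3]
ee_rot: [180.0, 0.1, 83.6]
force: [0.6, -0.9, 0.6]
gripper_width: 31.6
[ 0.6140022  -0.88188925  0.5921218 ]
```

View pics/w5c.png

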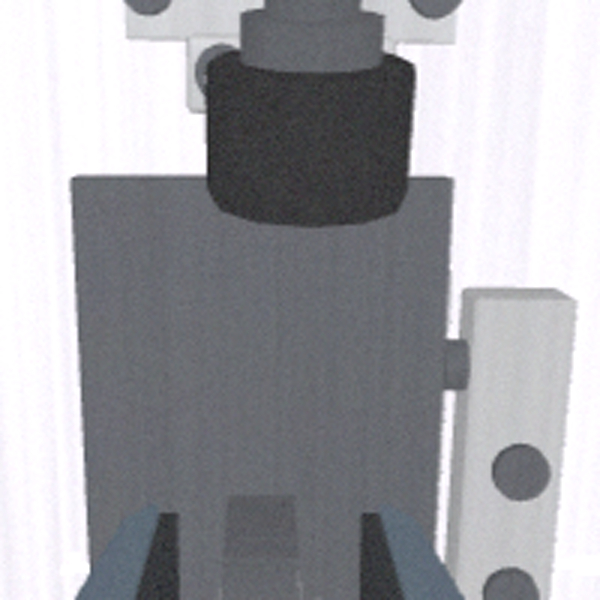

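Gripper open (31.6 mm). The bracket lies against the near fence button (445,365), with its -x edge at row 177.

```bash
python3 - <<'E'
from h import *
t=-96.6;uj=np.array([np.cos(np.radians(t)),np.sin(np.radians(t))]);vj=np.array([-uj[1],uj[0]]);o=np.array([499.,158.5])
for n,L in (("w4",[((461,173),30),((446,590),30),((80,173),30),((98,590),30),((475,272),30),((457,590),30)]),("w5",[((453,178),30),((436,590),30),((72,178),30),((91,590),30),((465,292),30),((447,590),30)])):
  z=np.load(n+"k.npz"); k=(z["arr_0"],z["arr_1"],z["arr_2"])
  for p,h in L:
    q=ray((190+p[0]/3,60+p[1]/3),"wrist",h,k)[:2]-o; print(n,p,(q@uj).round(2),(q@vj).round(2))
s=state(); q=s["ee_pos"][:2]-o; print("tcp jig",q@uj,q@vj)
E
```

```text
w4 (461, 173) 44.05 26.69
w4 (446, 590) 119.68 28.08
w4 (80, 173) 44.23 -36.68
w4 (98, 590) 120.08 -37.02
w4 (475, 272) 60.43 29.98
w4 (457, 590) 119.67 30.13
w5 (453, 178) 41.39 26.49
w5 (436, 590) 116.32 27.3
w5 (72, 178) 41.61 -37.1
w5 (91, 590) 116.56 -37.25
w5 (465, 292) 60.45 29.57
w5 (447, 590) 116.31 29.36
tcp jig 113.54671612065817 -4.5794751931514295
```

The edge sits at jig x≈41.5, where the tip is, and the forces showed spring contact there. Bracket is square and at the fence. Lift straight up, then go over to the handle with the fingers shut.

```bash
python3 -m jog '0 0 -0.02 0 0 0;0 0 -0.06 0 0 0;0 0 -0.12 0 0 0;0 0 -0.18 0 0 0;0 0 -0.24 0 0 0;0 0 -0.3 0 0 0;0 0 -0.338 0 0 0;0.07 0.009 -0.338 0 0 0;0.14 0.009 -0.338 0 0 0;0.21 0.009 -0.338 0 0 0;0.287 0.009 -0.338 0 0 0;0.287 0.009 -0.338 0 0 0;0.287 0.009 -0.338 0 0 0'
python3 -m jog '0 0 0 0 0 0;0 0 0 0 0 0;0 0 0 0 0 0;0 0 0 0 0 0' -1 30
cat > j.py <<'E'
from h import *
t=-96.6;uj=np.array([np.cos(np.radians(t)),np.sin(np.radians(t))]);vj=np.array([-uj[1],uj[0]]);o=np.array([499.,158.5])
s=state(); q=s["ee_pos"][:2]-o; print("jig",(q@uj).round(1),(q@vj).round(1),s["ee_pos"][2].round(1),s["force"].round(1))
Rt=R.from_euler('xyz',[180,0,83.4],degrees=True)
import sys
for a in sys.argv[1:]:
    X,Z=map(float,a.split(",")); print(a,rows([*(o+X*uj),Z],Rt).tolist())
E
python3 j.py -- 2>/dev/null; python3 j.py -35,166 -50,159 -62,155.6 -79,148.4; python3 - <<'E'
from h import *
grab("scene","s1.png")
for q,h in [("handle_end",149),("clamp_handle",31)]: print([(np.round(d["location"]),round(d["confidence"],2),np.round(ray(d["location"],"scene",h))) for d in tip_of(q,"scene")[:2]])
E
```

```text
time_s: 16.35
ee_pos: [502.2, 190.3, 230.4]
ee_rot: [180.0, 0.1, 83.7]
force: [0.7, -0.2, 0.5]
gripper_width: 31.8
time_s: 16.68
ee_pos: [502.2, 189.2, 230.6]
ee_rot: [180.0, 0.1, 83.7]
force: [-0.3, 0.3, 0.5]
gripper_width: 8.2
jig -30.9 -0.4 230.6 [-0.3  0.3  0.5]
jig -30.9 -0.4 230.6 [-0.3  0.3  0.5]
-35,166 [0.0084, 0.0007, 0.1292, 0.0004, 0.0013, 0.0029]
-50,159 [0.0385, 0.0009, 0.1432, 0.0004, 0.0013, 0.0029]
-62,155.6 [0.0625, 0.001, 0.1499, 0.0004, 0.0013, 0.0029]
-79,148.4 [0.0965, 0.0011, 0.1643, 0.0004, 0.0013, 0.0029]
[(array([388., 196.]), 0.67, array([505., 253., 149.]))]
[(array([356., 232.]), 0.84, array([501., 182.,  31.])), (array([179., 229.]), 0.22, array([ 350., -276.,   31.]))]
```

```bash
python3 -m jog '0.008 0.001 0.06 0 0 0;0.008 0.001 0.12 0 0 0;0.008 0.001 0.129 0 0 0;0.018 0.001 0.134 0 0 0;0.028 0.001 0.139 0 0 0;0.038 0.001 0.143 0 0 0;0.05 0.001 0.147 0 0 0;0.05 0.001 0.147 0 0 0'
python3 j.py -62,155.6 -79,148.4 -94,137.3 -106.3,125.5 -115.8,113
```

```text
time_s: 17.5
ee_pos: [506.2, 215.8, 157.8]
ee_rot: [179.9, 0.0, 83.7]
force: [0.8, 0.0, 0.5]
gripper_width: 0.0
jig -57.7 0.6 157.8 [0.8 0.  0.5]
-62,155.6 [0.0086, -0.0012, 0.0043, 0.0015, 0.0002, 0.0037]
-79,148.4 [0.0426, -0.001, 0.0187, 0.0015, 0.0002, 0.0037]
-94,137.3 [0.0726, -0.0009, 0.0409, 0.0015, 0.0002, 0.0037]
-106.3,125.5 [0.0972, -0.0008, 0.0645, 0.0015, 0.0002, 0.0037]
-115.8,113 [0.1162, -0.0007, 0.0895, 0.0015, 0.0002, 0.0037]
```

```bash
python3 -m jog '0.009 -0.001 0.004 0 0 0;0.02 -0.001 0.009 0 0 0;0.031 -0.001 0.014 0 0 0;0.043 -0.001 0.019 0 0 0;0.043 -0.001 0.019 0 0 0'
python3 j.py -94,137.3 -106.3,125.5 -115.8,113
python3 - <<'E'
from h import *
grab("scene","s2.png")
print([(np.round(d["location"]),round(d["confidence"],2),np.round(ray(d["location"],"scene",132))) for d in tip_of("handle_end","scene")[:2]])
E
```

```text
time_s: 17.92
ee_pos: [508.0, 238.5, 147.6]
ee_rot: [179.9, -0.0, 83.8]
force: [-0.2, 1.2, -0.2]
gripper_width: 0.2
jig -80.5 -0.3 147.6 [-0.2  1.2 -0.2]
-94,137.3 [0.027, 0.0007, 0.0206, 0.001, -0.0002, 0.004]
-106.3,125.5 [0.0516, 0.0008, 0.0442, 0.001, -0.0002, 0.004]
-115.8,113 [0.0706, 0.0009, 0.0692, 0.001, -0.0002, 0.004]
[(array([397., 203.]), 0.6, array([521., 275., 132.]))]
```

```bash
python3 - <<'E'
import cv2
f=cv2.imread("pics/s2.png")[140:280,270:450]; cv2.imwrite("pics/s2c.png",cv2.resize(f,None,fx=4,fy=4,interpolation=cv2.INTER_CUBIC))
E
```

```text
(no output)
```

View pics/s2c.png

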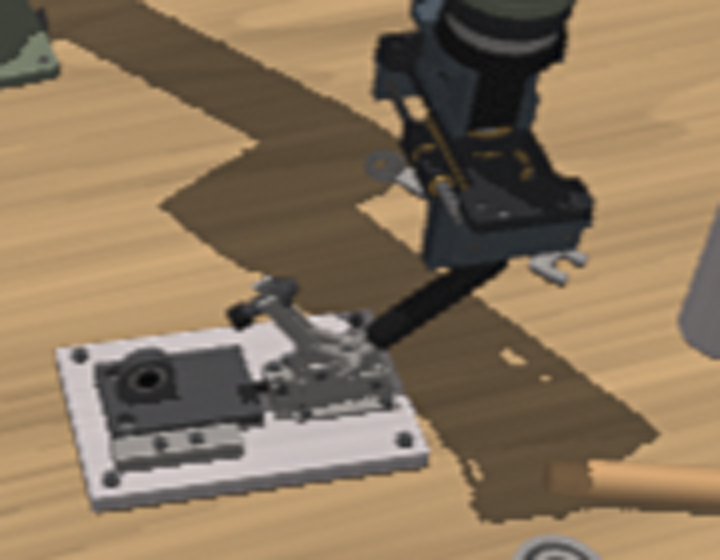

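The crop shows the fingers on the grip, the handle already swung to about 40° with the bar following, and the bracket still seated at (180,385). Continue.

```bash
python3 -m jog '0.009 0.001 0.007 0 0 0;0.018 0.001 0.014 0 0 0;0.027 0.001 0.021 0 0 0;0.035 0.001 0.028 0 0 0;0.043 0.001 0.036 0 0 0;0.052 0.001 0.044 0 0 0;0.052 0.001 0.044 0 0 0'
python3 j.py -115.8,113 -120,106.6 -123,99 -126.3,91.7 -128,88
```

```text
time_s: 18.6
ee_pos: [510.8, 264.2, 124.6]
ee_rot: [-180.0, 0.0, 83.8]
force: [0.4, -0.9, -0.4]
gripper_width: 0.6
jig -106.3 -0.5 124.6 [ 0.4 -0.9 -0.4]
-115.8,113 [0.019, 0.0011, 0.0231, -0.0001, 0.0005, 0.0043]
-120,106.6 [0.0274, 0.0011, 0.0359, -0.0001, 0.0005, 0.0043]
-123,99 [0.0334, 0.0012, 0.0511, -0.0001, 0.0005, 0.0043]
-126.3,91.7 [0.04, 0.0012, 0.0657, -0.0001, 0.0005, 0.0043]
-128,88 [0.0434, 0.0012, 0.0731, -0.0001, 0.0005, 0.0043]
```

```bash
python3 -m jog '0.006 0.001 0.008 0 0 0;0.013 0.001 0.016 0 0 0;0.019 0.001 0.023 0 0 0;0.024 0.001 0.03 0 0 0;0.027 0.001 0.036 0 0 0;0.027 0.001 0.036 0 0 0'
python3 j.py -120,106.6 -123,99 -126.3,91.7 -128,88
```

```text
time_s: 19.1
ee_pos: [512.7, 277.7, 106.3]
ee_rot: [-180.0, 0.1, 83.8]
force: [-0.8, -1.1, 1.9]
gripper_width: 0.3
jig -119.9 -0.1 106.3 [-0.8 -1.1  1.9]
-120,106.6 [0.0001, 0.0002, -0.0006, -0.0002, 0.0007, 0.0045]
-123,99 [0.0061, 0.0002, 0.0146, -0.0002, 0.0007, 0.0045]
-126.3,91.7 [0.0127, 0.0003, 0.0292, -0.0002, 0.0007, 0.0045]
-128,88 [0.0162, 0.0003, 0.0366, -0.0002, 0.0007, 0.0045]
```

```bash
python3 -m jog '0.002 0 0.004 0 0 0;0.004 0 0.008 0 0 0;0.005 0 0.012 0 0 0;0.006 0 0.015 0 0 0;0.006 0 0.015 0 0 0'
python3 -m jog '0.001 0 0.003 0 0 0;0.002 0 0.006 0 0 0;0.003 0 0.008 0 0 0;0.003 0 0.008 0 0 0'
```

```text
time_s: 19.52
ee_pos: [513.1, 280.9, 99.5]
ee_rot: [180.0, 0.0, 83.8]
force: [-0.3, -0.4, 5.1]
gripper_width: 0.4
time_s: 19.85
ee_pos: [513.3, 282.5, 96.0]
ee_rot: [180.0, -0.0, 83.8]
force: [-1.5, -0.6, 4.6]
gripper_width: 0.3
```

```bash
python3 j.py -126.3,91.7 -128,88 -128,85
```

```text
jig -124.8 -0.1 96.0 [-1.5 -0.6  4.6]
-126.3,91.7 [0.003, 0.0001, 0.0087, 0.0003, -0.0002, 0.0041]
-128,88 [0.0064, 0.0002, 0.0161, 0.0003, -0.0002, 0.0041]
-128,85 [0.0064, 0.0002, 0.0221, 0.0003, -0.0002, 0.0041]
```

```bash
python3 -m jog '0.001 0 0.003 0 0 0;0.002 0 0.006 0 0 0;0.003 0 0.009 0 0 0;0.003 0 0.009 0 0 0'
python3 -m jog '0.001 0 0.002 0 0 0;0.002 0 0.005 0 0 0;0.003 0 0.007 0 0 0;0.003 0 0.007 0 0 0'; python3 j.py
```

```text
time_s: 20.18
ee_pos: [513.4, 284.2, 90.9]
ee_rot: [180.0, -0.0, 83.8]
force: [-0.7, 1.1, 0.3]
gripper_width: 0.6
time_s: 20.52
ee_pos: [513.4, 285.7, 86.9]
ee_rot: [-180.0, -0.0, 83.8]
force: [-0.1, 0.0, 0.1]
gripper_width: 0.1
jig -128.0 -0.3 86.9 [-0.1  0.   0.1]
```

```bash
python3 -m jog '0 0 0.001 0 0 0;0 0 0.002 0 0 0;0 0 0.003 0 0 0;0 0 0.003 0 0 0'; python3 -m jog '0 0 0.001 0 0 0;0 0 0.002 0 0 0;0 0 0.002 0 0 0'
```

```text
time_s: 20.85
ee_pos: [513.4, 285.7, 85.3]
ee_rot: [-180.0, -0.0, 83.8]
force: [-0.5, 0.3, 0.2]
gripper_width: 0.1
time_s: 21.1
ee_pos: [513.4, 285.7, 85.0]
ee_rot: [-180.0, -0.0, 83.8]
force: [-1.2, -0.7, 4.5]
gripper_width: 0.2
```

Light contact with the stop at TCP z=85.0, which is exactly the home height. Back off and check.

```bash
python3 -m jog '0 0 -0.03 0 0 0;0 0 -0.08 0 0 0;0 0 -0.16 0 0 0;0 0 -0.24 0 0 0;0 0 -0.3 0 0 0;-0.08 0 -0.3 0 0 0;-0.16 0 -0.3 0 0 0;-0.24 0 -0.3 0 0 0;-0.32 0 -0.3 0 0 0;-0.4 0.01 -0.3 0 0 0;-0.48 0.02 -0.3 0 0 0;-0.56 0.02 -0.3 0 0 0;-0.587 0.022 -0.3 0 0 0;-0.587 0.022 -0.3 0 0 0;-0.587 0.022 -0.3 0 0 0'
python3 - <<'E'
from h import *
f=grab("wrist","w6.png"); np.savez("w6k.npz",*cal("wrist")); e=grab("scene","s3.png")
for n,h in [("handle_end",52),("clamp_pad",30),("lug_top",68)]: print(n,[(np.round(d["location"]),round(d["confidence"],2),np.round(ray(d["location"],"scene",h))) for d in tip_of(n,"scene")[:2]])
a=np.clip(f[0:200,180:380,::-1].astype(float)*1.5,0,255).astype(np.uint8); b=e[180:280,270:400,::-1]
a=cv2.resize(a,(500,500),interpolation=cv2.INTER_CUBIC); b=cv2.resize(b,(300,231),interpolation=cv2.INTER_CUBIC)
o=np.zeros((500,800,3),np.uint8); o[:,:500]=a; o[:231,500:]=b; cv2.imwrite("pics/w6c.png",o)
E
```

```text
time_s: 22.35
ee_pos: [492.5, -7.8, 234.9]
ee_rot: [180.0, -0.1, 83.6]
force: [-0.2, -0.1, -0.1]
gripper_width: 0.8
handle_end [(array([406., 220.]), 0.83, array([517., 321.,  52.])), (array([334., 238.]), 0.63, array([523., 105.,  52.]))]
clamp_pad [(array([321., 239.]), 0.43, array([497.,  81.,  30.]))]
lug_top [(array([128., 200.]), 0.8, array([ 234., -397.,   68.])), (array([305., 224.]), 0.71, array([468.,  44.,  68.]))]
```

View pics/w6c.png

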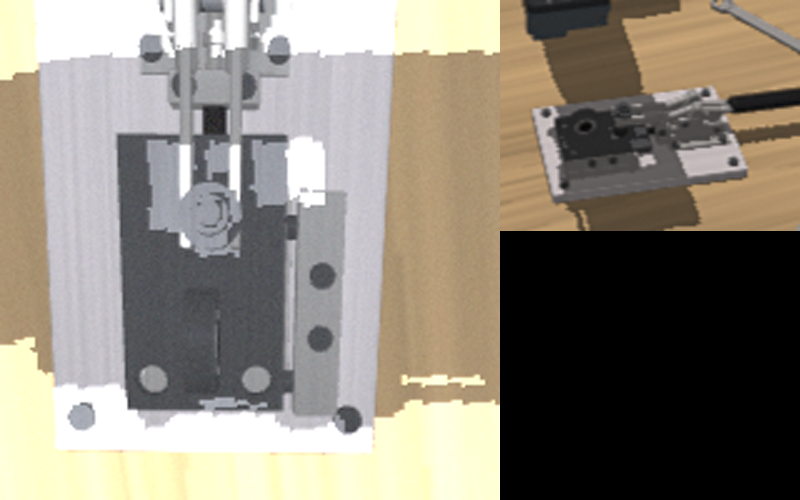

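```bash
python3 - <<'E'
from h import *
z=np.load("w6k.npz"); k=(z["arr_0"],z["arr_1"],z["arr_2"])
t=-96.6;uj=np.array([np.cos(np.radians(t)),np.sin(np.radians(t))]);vj=np.array([-uj[1],uj[0]]);o=np.array([499.,158.5])
for n,p,h in [("edgeL",(118,136),30),("edgeR",(286,136),30),("BR",(282,410),30),("BL",(128,408),30),("faceL",(171,107),30),("faceR",(260,107),30),("btn1",(285,228),26),("btn2",(281,381),26)]:
    q=ray((180+p[0]/2.5,p[1]/2.5),"wrist",h,k)[:2]-o; print(n,(q@uj).round(1),(q@vj).round(1))
E
```

```text
edgeL 41.6 -36.6
edgeR 41.1 26.3
BR 144.5 26.7
BL 144.1 -36.1
faceL 31.5 -16.5
faceR 31.2 16.5
btn1 73.8 26.7
btn2 133.2 26.2
```

The picture shows the handle level, the pad on the plate, the tip meeting the -x edge at (214,132), and both buttons at the +y edge (286,228) and (283,380). One closer look at the tip contact.

```bash
python3 -m jog '0.03 -0.007 0.08 0 0 0;0.06 -0.014 0.16 0 0 0;0.08 -0.018 0.22 0 0 0;0.08 -0.018 0.25 0 0 0;0.08 -0.018 0.25 0 0 0;0.08 -0.018 0.25 0 0 0'
python3 - <<'E'
from h import *
f=grab("wrist","w7.png"); np.savez("w7k.npz",*cal("wrist"))
t=-96.6;uj=np.array([np.cos(np.radians(t)),np.sin(np.radians(t))]);vj=np.array([-uj[1],uj[0]]);o=np.array([499.,158.5])
p=proj([*(o+41.5*uj),25],"wrist")[0]; print(p)
x,y=map(int,p); x0=max(x-50,0); y0=max(y-45,0); print(x0,y0)
a=np.clip(f[y0:y0+80,x0:x0+110,::-1].astype(float)*1.6,0,255).astype(np.uint8)
cv2.imwrite("pics/w7c.png",cv2.resize(a,None,fx=7,fy=7,interpolation=cv2.INTER_NEAREST))
E
```

```text
time_s: 23.1
ee_pos: [487.9, 35.4, 109.5]
ee_rot: [-179.9, -0.0, 84.0]
force: [0.9, -0.1, 0.4]
gripper_width: 0.5
[273.31476504  99.47987069]
223 54
```

View pics/w7c.png

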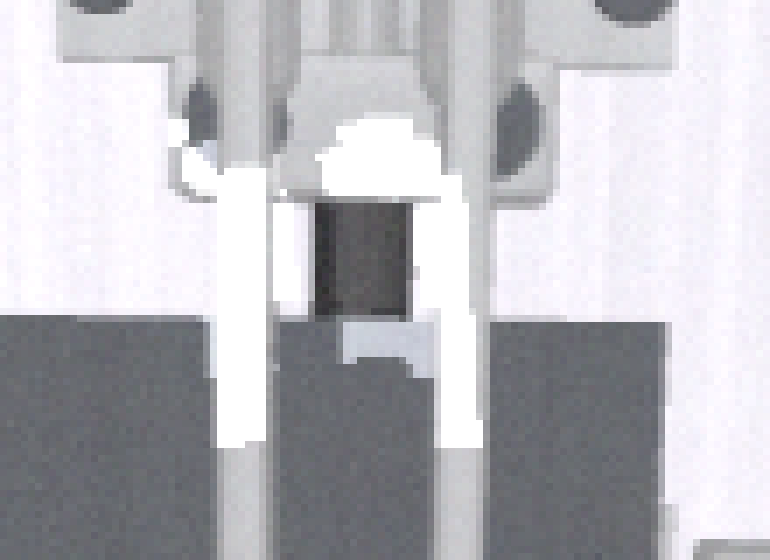

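The tip at (360,200–318) meets the bracket's edge with no visible gap. Retreat and hand in.

```bash
python3 -m jog '0 0 -0.05 0 0 0;0 0 -0.12 0 0 0;0 0 -0.2 0 0 0;0 0 -0.2 0 0 0;0 0 -0.2 0 0 0;0 0 -0.2 0 0 0' && python3 -c "
from workcell import *
print(job_done())"
```

```text
time_s: 23.65
ee_pos: [489.0, 35.0, 211.8]
ee_rot: [179.8, -0.1, 83.9]
force: [0.1, 0.3, -1.2]
gripper_width: 0.6
the job is handed in; nothing more can be done
None
```

The bracket is clamped in the jig and the job was handed in at about 24 s. No verdict was reported. I gripped the dark bracket by its lug and laid it flat on the rest plate. I then slid it against the side fence and the end stop's tip, with no more than about 10 N on the wrist. After easing off so the tip would not kick back, I let go and pushed the handle over centre with the fingers shut.

**What the last checks showed:**
- **Handle:** a light touch (4.5 N) met a hard stop at the home height. The highest force I read while pushing it was about 5 N, taken only at the end of each move. That is well below the "up to 18 N" described.
- **Fence and squareness:** in the last pictures the bracket lies flat and square to within about 0.5°, with its +y edge at both fence buttons.
- **Pad:** it is down on the plate, beside the lug. I could not measure its pressing force.
- **End stop:** the tip meets the bracket's edge with no visible gap. That it still presses with over 0.1 N I only inferred, from the spring-like resistance while pushing. I did not measure it after clamping.

The arm was well clear of everything when I handed in. I moved nothing else on purpose, but I did not check the other things in a final picture.

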